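# Open the dial padlock on the chisel chest and hold it up

### The arm

A 6-joint arm with a two-finger parallel gripper is mounted at the origin on the work surface. World frame = base frame: x ahead of the robot, y to its left, z up, the work surface at z = 0. Lengths are in m, angles in rad, forces in N, time in s.
With the tool pointing down it reaches from about 0.425 to 0.95 m from the base axis. Payload 3.5 kg.
Tool frame: the origin (TCP) lies at the very end of the fingers, on their centre line; the grasp point (between the pads) lies 19 mm behind it; z points along the fingers, y is the direction in which the jaws open and shut (so a half turn about z gives the same grasp; the last joint's range is limited). The gripper opens to 85 mm and grips with 20 to 120 N. Pads are 22 mm wide; open, the fingers measure 114 mm over their backs; the gripper's body (76 mm by 85 mm) begins 54 mm behind the grasp point. The pads swing forward as they close: fully open they stand 13 mm farther back than shut.
Start: joints at [1.125, 0.286, 1.577, -0, 1.279, -0.15], TCP at [0.197, 0.646, 0.231] pointing down, gripper open.
Joint ranges: [-2.77, 2.77], [-0.9, 2.22], [0.21, 2.48], [-1.53, 4.67], [0.24, 2.81], [-2.84, 2.84]. Speed limits (rad/s): [2.79, 2.79, 3.14, 3.14, 3.14, 3.14].

### API

Orientations are given as a unit quaternion [x, y, z, w].
In Python, from plant import ctrl, eyes, ticket gives the robot as it stands.
- The arm moves only by the tool send_rows, never from a script. Its arguments are lists of equal length, an entry for each row: "translation": the shift along the tool's x, y, z in units of 30 mm (1.0 is 30 mm), a list of three; "rotation": the turn, a rotation vector about the tool's x, y, z in units of 5 degrees (1.0 is 5 degrees), a list of three; "grip": the finger opening in mm, from 0 to 85.4. A call has 1 to 5 rows; each row shifts and turns the commanded pose from where the row before left it, along the tool's axes as they then stand; what a row does not reach is not made up. A row lasts 1/8 s, in which the tool goes at most 62.5 mm and 10.7 degrees, less where a joint would pass 70% of its speed; a pose out of reach is approached as far as the arm can. A call is refused whole if a number of a shift passes 1 or a number of a turn 1, either way. A call with a gripper value outside its range is refused whole. The fingers move at their own pace and stop on an object; "squeeze" is the grip in N (left out, the last holds). Time passes only in rows, so rows that do not move let the fingers close. It gives the time, the measured TCP pose, the force and the opening at its end, in the units of the state.
- ctrl.get_state(): the state, without advancing time (a new reading comes with each control period).
- eyes.read_camera(name): name is "side" or "top" or "wrist"; returns a dict with "image" (420x560x3 uint8, blue, green, red), "mtx" (3x3 intrinsics, pixels), "xyz" and "orientation" of the camera in the world; the wrist camera has in their place "hand_eye" (4x4, takes a point from camera to tool coordinates, whose origin is the TCP and whose axes are the flange's). Camera axes: x right, y down, z forward; pixel columns grow to the right and rows downward; lengths in m; the calibration is good to about 2 mm. A picture is of the moment at which its call begins: read the wrist's pose just before it. There is no depth.
- ticket.sign_off(): hands the job in, once; it reports no verdict.
The state is a dict: "time": time; "qpos": joint angles; "dq": joint speeds; "joint_efforts": joint torques, N m; "eef_pos": TCP position; "tcp_rot": TCP orientation; "contact_force": force on the tool from outside, world axes, zero at the start; "wrist_torque": the same for the moment, N m; "opening": opening from 0.0 (shut) to 1.0 (fully open).
Only numpy, scipy, OpenCV 4.12 (cv2) and the standard library are available. Lean on these libraries where they do the work, as an engineer would, in place of code of your own. Each camera call takes 0.05 s, during which the arm holds its last target. There are 200 camera calls.

### The job

Turn the dial of the blue padlock, feeling its clicks, until its red mark has clicked in at the yellow index, then pull the shackle all the way out so that it comes free of the hasp, and lift the open lock off the chest. Finish still holding the lock steady in the gripper with the shackle open, all of it at least 10 cm clear above the chest lid and touching nothing else; do not put it down or let go. Leave the glue bottle, the wooden offcut and the brush on the lid alone.

Things in the scene. Friction and masses are not known exactly. Their poses are not given: they have to be found in the camera images.
- chest: Fixed flat wooden chest, 280 (x) x 460 (y) x 60 mm high; origin under its centre on the bench, z up. The padlock lies on a steel hasp plate on the lid, plate top 63 mm above the bench. Lips 10 mm high on both sides and the rear (+x) of the lock's case (1.5 to 2 mm play) keep it from turning.
- staple (a point): Middle of the top of the hasp's fixed brass staple: an arch 8 mm thick (x), 24 mm wide (y), 27 mm above the hasp plate, over the shackle's +y leg, 2 mm in front of the case. While the shackle is shut it holds the lock down; when the shackle is pulled the case bears against it.
- padlock: Loose dial padlock lying on its back, dial up, 0.3 to 0.45 kg. Origin: centre of the underside of its blue case, 64 (x) x 60 (y) x 30 mm (z up); axes as the chest's at the start. The shackle leaves at the -x side. A yellow index line is on the case's top at its -x edge. Dial and shackle stay attached to the case.
- dial (a joint): Dial angle, rad, positive counter-clockwise from above; range -0.6 to 2.4, starts positive, so turn it clockwise. At 0 the red mark meets the index (padlock -x) and the shackle is free; over about 0.1 off it is blocked. A notch clicks every 0.524 rad (0 is one), about 0.1 N m from one to the next; let go within 0.2 of a notch it falls in.
- dial_grip (a point): On the dial's axis, 47.5 mm above the case's underside, mid height of the aluminium grip bar: 44 mm long (point x), 12 wide, 22 tall, on a black disc 48 mm in diameter whose top is 36.5 mm above the underside. The bar turns with the dial and lies along padlock x at 0; its red-capped end (point -x) is on the red mark's side. White ticks: other notches.
- shackle (a joint): How far the shackle is pulled out of the case, m: 0 shut, 0.026 fully out (a stop). It slides toward padlock -x against about 4 N of friction, has no spring and stays where left. From 0.016 on its short leg is out of the staple and the lock can be lifted straight up; beyond 0.022 counts as open.
- bow (a point): Middle of the shackle's bow: a round steel bar 9 mm thick along padlock y, straight for 28 mm, its centre 15 mm above the case's underside; shut, it is 82 mm from the padlock's origin toward -x. Inside the U: 35 mm between the legs, 45 mm from bow to case. The space in front of the bow is clear. Axes as the padlock's.
- glue: White glue bottle with an orange cap, 50 mm in diameter, 115 mm tall, standing on the lid; origin at its base. Bystander.
- offcut: Pale wooden offcut 95 x 45 x 22 mm lying on the lid; origin under its centre. Bystander.
- brush: Small brush 130 mm long lying on the lid; origin at its underside. Bystander.
There are look-alikes about, which are no part of the job. Leave any green look-alike of the padlock alone.

How it is judged:
On the way, in this order (a step that is already met when the one before it is completed fails the run):
1. the dial has clicked in at the index (within 0.12 rad) while the shackle is still shut (value of joint dial between -0.12 and 0.12 rad and value of joint shackle below 0.008 m), for 0.2 s.
2. the shackle is pulled open (more than 22 mm) (value of joint shackle above 0.022 m), for 0.2 s.
At the end, for the whole second after the job is handed in: The gripper's fingers hold the padlock (contact over 1 N), its shackle more than 22 mm open, the origin of its case more than 155 mm above the bench (the lid is at 60 mm), slower than 0.05 m/s, touching neither the chest nor the bystanders (value of joint shackle above 0.022 m and height (world z) of padlock above 0.155 m and contact force between the fingers and padlock above 1 N and linear speed of padlock below 0.05 m/s and contact force between padlock and chest below 0.1 N and contact force between padlock and glue below 0.1 N and contact force between padlock and offcut below 0.1 N and contact force between padlock and brush below 0.1 N); the arm keeps its last pose, push and grip.
It fails at once if the glue is disturbed (moved more than 30 mm) (distance of glue from where it was at the start of the episode above 0.03 m).
It fails at once if the offcut is disturbed (moved more than 30 mm) (distance of offcut from where it was at the start of the episode above 0.03 m).
It fails at once if the brush is disturbed (moved more than 30 mm) (distance of brush from where it was at the start of the episode above 0.03 m).
It fails at once if the glue bottle is tipped (angle between glue's own z axis and vertical above 0.5 rad).
It also fails if it takes over 72 s, if anything falls off the work surface, if the arm or the gripper's body presses on something with over 40 N, if the wrist force passes 120 N, or if a joint passes its speed limit or range.

## Working session

There is one attempt and no reset: what is moved stays moved. The work goes in short steps, Python scripts to look and compute and a tool call to move; the robot and the scene stay as the last step left them, time stands still between calls to the robot, and variables do not carry over. Pictures are saved under pics/ and viewed, about 8 in all and at most 12, crops included, and the job is handed in when it is done.

Besides the shell and the picture viewer there is one more tool, called after "Call:" by a JSON object that holds its "method" and its "body", one argument or row to a line. send_rows: Moves the arm, as the interface text tells. Its arguments: {"type":"object","properties":{"translation":{"type":"array"},"rotation":{"type":"array"},"grip":{"type":"array"},"squeeze":{"type":"number"}},"required":["translation","rotation","grip"]}

```bash
mkdir -p pics; ls; cat > h.py <<'E'
import numpy as np, cv2
from scipy.spatial.transform import Rotation as R
from plant import ctrl, eyes, ticket
def look(n):
    s=ctrl.get_state(); d=eyes.read_camera(n)
    if n=="wrist":
        T=np.eye(4);T[:3,:3]=R.from_quat(s["tcp_rot"]).as_matrix();T[:3,3]=s["eef_pos"]
        T=T@np.array(d["hand_eye"]);return d["image"],np.array(d["mtx"]),T[:3,3],T[:3,:3]
    return d["image"],np.array(d["mtx"]),np.array(d["xyz"]),None if d["orientation"] is None else R.from_quat(d["orientation"]).as_matrix()
def ray(c,uv):
    v=c[3]@np.linalg.inv(c[1])@np.array([uv[0],uv[1],1.]);return c[2],v/np.linalg.norm(v)
def plane(c,uv,z):
    o,v=ray(c,uv);return o+v*(z-o[2])/v[2]
def tri(a,b):
    (o,v),(p,w)=a,b
    t=np.linalg.lstsq(np.c_[v,-w],p-o,rcond=None)[0];x=o+v*t[0];y=p+w*t[1];return (x+y)/2,np.linalg.norm(x-y)
def proj(c,X):
    q=c[1]@(c[3].T@(np.array(X)-c[2]));return q[:2]/q[2]
E
python3 - <<'E'
from h import *
s=ctrl.get_state();print({k:np.round(v,3) for k,v in s.items()})
ims=[]
for n in("top","side"):
    c=look(n);cv2.imwrite(f"pics/{n}0.png",c[0]);print(n,c[2],c[3].round(3).tolist(),c[1].tolist())
c=look("wrist");cv2.imwrite("pics/w0.png",c[0]);print(c[2],c[3].round(3).tolist())
E
```

```text
pics
{'time': np.float64(0.0), 'qpos': array([ 1.125,  0.287,  1.578,  0.   ,  1.279, -0.15 ]), 'dq': array([-0.001,  0.001, -0.   , -0.   , -0.002, -0.001]), 'joint_efforts': array([-1.0000e-03, -4.0599e+01, -2.9262e+01, -0.0000e+00,  6.0000e-03,
       -0.0000e+00]), 'eef_pos': array([0.196, 0.645, 0.23 ]), 'tcp_rot': array([ 0.147,  0.989, -0.001, -0.   ]), 'contact_force': array([-0.283, -0.514, -0.598]), 'wrist_torque': array([-0.002, -0.048,  0.072]), 'opening': np.float64(1.002)}
top [ 0.45761375 -0.06298914  0.91720022] [[0.016, -0.991, 0.135], [-1.0, -0.013, 0.018], [-0.016, -0.135, -0.991]] [[398.70767106821387, 0.0, 272.8189039538885], [0.0, 398.70767106821387, 209.51152140552628], [0.0, 0.0, 1.0]]
side [0.18456745 0.28749533 0.69619872] [[-0.664, -0.573, 0.481], [-0.748, 0.503, -0.433], [0.006, -0.647, -0.763]] [[386.4525418338257, 0.0, 281.6286394673312], [0.0, 386.4525418338257, 208.74870652946296], [0.0, 0.0, 1.0]]
[0.12068216 0.67012392 0.37252833] [[0.292, 0.91, 0.295], [0.956, -0.277, -0.093], [-0.003, 0.309, -0.951]]
```

View pics/top0.png

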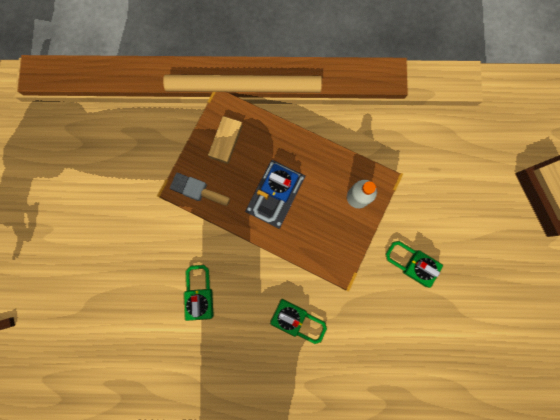

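View pics/side0.png

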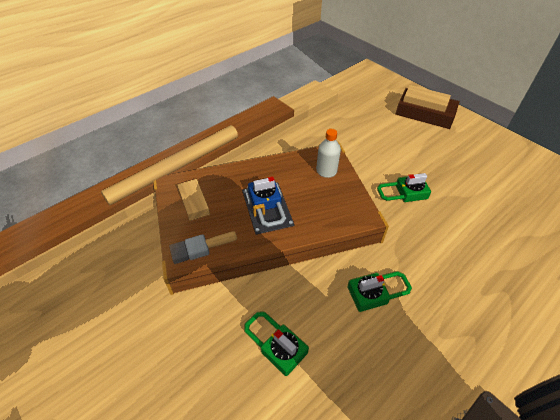

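The top view shows the blue padlock at about (280,185), with the bow at (265,215) and the red cap at (289,181). The chest is yawed about -24°. I'll crop both views for detail and compute first estimates.

```bash
python3 - <<'E'
from h import *
C={n:look(n) for n in("top","side")}
def blob(im,m,roi):
    x0,y0,x1,y1=roi;k=np.zeros_like(m);k[y0:y1,x0:x1]=m[y0:y1,x0:x1]
    n,l,s,c=cv2.connectedComponentsWithStats(k);i=1+np.argmax(s[1:,4]);return c[i],s[i],(l==i).astype(np.uint8)
roi={"top":(235,150,320,240),"side":(235,165,310,240)}
P={}
for n,c in C.items():
    h=cv2.cvtColor(c[0],cv2.COLOR_BGR2HSV);H,S,V=cv2.split(h)
    red=(((H<6)|(H>172))&(S>150)&(V>120)).astype(np.uint8)
    wh=((S<60)&(V>150)).astype(np.uint8)
    yel=((H>15)&(H<32)&(S>140)&(V>130)).astype(np.uint8)
    blue=((H>105)&(H<125)&(S>130)&(V>60)).astype(np.uint8)
    for k,m in dict(red=red,white=wh,blue=blue,yel=yel).items():
        try: b=blob(c[0],m,roi[n]);P[n,k]=b[0];print(n,k,b[0].round(1),b[1])
        except Exception as e: print(n,k,e)
    wood=((H<16)&(S>90)&(V<170)).astype(np.uint8)
for k in("red","white","blue"):
    print(k,tri(ray(C["top"],P["top",k]),ray(C["side"],P["side",k])))
# chest corners
for u in((217,93),(400,177),(348,288),(160,195)): print(u,plane(C["top"],u,.06).round(3))
a=C["top"][0][150:235,235:325];b=C["side"][0][165:240,235:310]
cv2.imwrite("pics/crop0.png",np.hstack([cv2.resize(a,(420,400),interpolation=2),cv2.resize(b,(380,400),interpolation=2)]))
E
```

```text
top red [286.9 182.2] [284 179   6   8  33]
top white [266.4 211.4] [254 196  29  26 118]
top blue [279.5 183.8] [261 164  37  38 455]
top yel [262.2 193.5] [257 190  11   8  42]
side red [270.6 178.3] [268 177   6   4  21]
side white [263.2 184. ] [254 178  21  13 183]
side blue [265.5 197.8] [248 182  34  28 352]
side yel [258.9 208.2] [253 204  12  12  66]
red (array([ 0.62267378, -0.075991  ,  0.12272177]), np.float64(0.0010077898805825173))
white (array([ 0.5646171 , -0.02761276,  0.18159246]), np.float64(0.02851927437257717))
blue (array([ 0.62880325, -0.06235717,  0.06760924]), np.float64(0.0034962220530428347))
(217, 93) [0.839 0.083 0.06 ]
(400, 177) [ 0.65  -0.324  0.06 ]
(348, 288) [ 0.41  -0.208  0.06 ]
(160, 195) [0.603 0.2   0.06 ]
```

View pics/crop0.png

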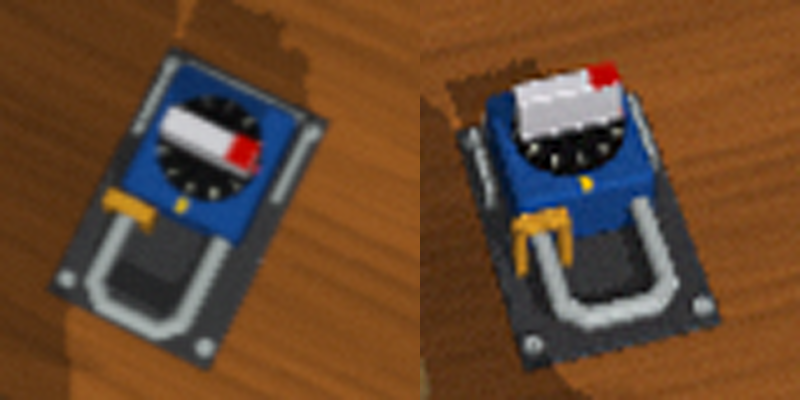

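The crop shows the bar along the case's y, with the red end about +90° (3 notches) from the index. The staple is over the left (+y) leg and the bow is at the lower end. Next I'll fix the dial centre and bow positions and plan the approach rows.

```bash
cat > plan.py <<'E'
from h import *
import json
def plan(target,yaw_jaw,n=None,grip=40,z0=None):
    """rows to go straight to target with jaw (tool y) at yaw_jaw deg (mod 180 not applied), tool down"""
    s=ctrl.get_state();p=np.array(s["eef_pos"]);M=R.from_quat(s["tcp_rot"])
    y=M.as_matrix()[:,1];yaw=np.degrees(np.arctan2(y[1],y[0]));d=-((yaw_jaw-yaw+180)%360-180)
    print("now",p.round(4),"yaw",round(yaw,2),"turn about tool z",round(d,2))
    D=np.array(target)-p
    for k in range(n or 1,80):
        T=[];a=yaw
        for i in range(k):
            # the shift is along the axes as they stand at row start
            t=np.radians(a);Y=np.array([np.cos(t),np.sin(t),0]);Z=np.array([0,0,-1.]);X=np.cross(Y,Z)
            T.append(np.array([X,Y,Z])@D/k/.03);a-=d/k
        if np.abs(T).max()<=1 and abs(d/k)<=5: break
    T=np.round(T,2)
    for i in range(0,k,5): print(json.dumps(T[i:i+5].tolist()),"rot",round(d/k/5,3))
E
python3 - <<'E'
from plan import *
C={n:look(n) for n in("top","side")}
a=lambda x,y:(235+x/4.667,150+y/4.706)   # top crop -> pixel
b=lambda x,y:(235+(x-420)/5.067,165+y/5.333)
pr=dict(index=((181,205),(587,183)),bowmid=((155,328),(612,318)),redtip=((243,150),(603,75)),staple=((130,205),(541,219)))
for k,(u,v) in pr.items(): print(k,[x.round(4) if k else 0 for x in tri(ray(C["top"],a(*u)),ray(C["side"],b(*v)))])
print("bar centre on z=.1215",plane(C["top"],a(209,140),.1215).round(4), "disc centre z=.0995",plane(C["top"],a(208,148),.0995).round(4))
print("bar side view z=.1215 top-centre", plane(C["side"],b(567,82),.1215).round(4))
print("bow top z=.0825",plane(C["top"],a(155,328),.0825).round(4),plane(C["side"],b(612,318),.0825).round(4))
plan((.617,-.058,.23),-25)
E
```

```text
index [array([ 0.6034, -0.05  ,  0.0929]), np.float64(0.0014)]
bowmid [array([ 0.557 , -0.0332,  0.064 ]), np.float64(0.0139)]
redtip [array([ 0.6234, -0.0769,  0.1196]), np.float64(0.0007)]
staple [array([ 0.6042, -0.0265,  0.0884]), np.float64(0.0005)]
bar centre on z=.1215 [ 0.6275 -0.0617  0.1215] disc centre z=.0995 [ 0.6286 -0.0613  0.0995]
bar side view z=.1215 top-centre [ 0.6286 -0.0623  0.1215]
bow top z=.0825 [ 0.5498 -0.0384  0.0825] [ 0.5514 -0.0196  0.0825]
now [0.1967 0.6456 0.231 ] yaw 73.05 turn about tool z 98.05
[[-0.72, -0.66, 0.0], [-0.76, -0.61, 0.0], [-0.8, -0.56, 0.0], [-0.83, -0.51, 0.0], [-0.86, -0.46, 0.0]] rot 0.7
[[-0.89, -0.41, 0.0], [-0.91, -0.35, 0.0], [-0.93, -0.3, 0.0], [-0.95, -0.24, 0.0], [-0.96, -0.18, 0.0]] rot 0.7
[[-0.97, -0.12, 0.0], [-0.97, -0.06, 0.0], [-0.98, -0.0, 0.0], [-0.97, 0.06, 0.0], [-0.97, 0.12, 0.0]] rot 0.7
[[-0.96, 0.17, 0.0], [-0.95, 0.23, 0.0], [-0.93, 0.29, 0.0], [-0.91, 0.35, 0.0], [-0.89, 0.4, 0.0]] rot 0.7
[[-0.86, 0.46, 0.0], [-0.83, 0.51, 0.0], [-0.8, 0.56, 0.0], [-0.77, 0.61, 0.0], [-0.73, 0.65, 0.0]] rot 0.7
[[-0.69, 0.69, 0.0], [-0.64, 0.73, 0.0], [-0.6, 0.77, 0.0]] rot 0.7
```

Call:
{"method": "send_rows", "body": {
  "translation": [
    [-0.72,-0.66,0],
    [-0.76,-0.61,0],
    [-0.8,-0.56,0],
    [-0.83,-0.51,0],
    [-0.86,-0.46,0]
  ],
  "rotation": [
    [0,0,0.7],
    [0,0,0.7],
    [0,0,0.7],
    [0,0,0.7],
    [0,0,0.7]
  ],
  "grip": [40,40,40,40,40]
}}

```text
time: 0.98
eef_pos: [0.2722, 0.5192, 0.2314]
tcp_rot: [0.297, 0.955, 0.0, 0.0]
contact_force: [0.3, 0.2, 0.4]
opening: 0.472
```

Call:
{"method": "send_rows", "body": {
  "translation": [
    [-0.89,-0.41,0],
    [-0.91,-0.35,0],
    [-0.93,-0.3,0],
    [-0.95,-0.24,0],
    [-0.96,-0.18,0]
  ],
  "rotation": [
    [0,0,0.7],
    [0,0,0.7],
    [0,0,0.7],
    [0,0,0.7],
    [0,0,0.7]
  ],
  "grip": [40,40,40,40,40]
}}

```text
time: 1.6
eef_pos: [0.3474, 0.3933, 0.2315]
tcp_rot: [0.439, 0.899, 0.0, 0.0]
contact_force: [0.1, 0.6, -0.3]
opening: 0.468
```

Call:
{"method": "send_rows", "body": {
  "translation": [
    [-0.97,-0.12,0],
    [-0.97,-0.06,0],
    [-0.98,0,0],
    [-0.97,0.06,0],
    [-0.97,0.12,0]
  ],
  "rotation": [
    [0,0,0.7],
    [0,0,0.7],
    [0,0,0.7],
    [0,0,0.7],
    [0,0,0.7]
  ],
  "grip": [40,40,40,40,40]
}}

```text
time: 2.22
eef_pos: [0.4229, 0.2679, 0.2315]
tcp_rot: [0.57, 0.821, 0.0, 0.0]
contact_force: [-0.6, 0.3, 0.4]
opening: 0.465
```

Call:
{"method": "send_rows", "body": {
  "translation": [
    [-0.96,0.17,0],
    [-0.95,0.23,0],
    [-0.93,0.29,0],
    [-0.91,0.35,0],
    [-0.89,0.4,0]
  ],
  "rotation": [
    [0,0,0.7],
    [0,0,0.7],
    [0,0,0.7],
    [0,0,0.7],
    [0,0,0.7]
  ],
  "grip": [40,40,40,40,40]
}}

```text
time: 2.85
eef_pos: [0.4978, 0.1422, 0.2315]
tcp_rot: [0.689, 0.725, 0.0, 0.0]
contact_force: [0.8, 0.2, 0.1]
opening: 0.47
```

Call:
{"method": "send_rows", "body": {
  "translation": [
    [-0.86,0.46,0],
    [-0.83,0.51,0],
    [-0.8,0.56,0],
    [-0.77,0.61,0],
    [-0.73,0.65,0]
  ],
  "rotation": [
    [0,0,0.7],
    [0,0,0.7],
    [0,0,0.7],
    [0,0,0.7],
    [0,0,0.7]
  ],
  "grip": [40,40,40,40,40]
}}

```text
time: 3.48
eef_pos: [0.5733, 0.0166, 0.2314]
tcp_rot: [0.791, 0.612, 0.0, 0.0]
contact_force: [0.1, 0.9, -0.2]
opening: 0.471
```

Call:
{"method": "send_rows", "body": {
  "translation": [
    [-0.69,0.69,0],
    [-0.64,0.73,0],
    [-0.6,0.77,0],
    [0,0,0]
  ],
  "rotation": [
    [0,0,0.7],
    [0,0,0.7],
    [0,0,0.7],
    [0,0,0]
  ],
  "grip": [40,40,40,40]
}}

```text
time: 3.98
eef_pos: [0.6182, -0.0595, 0.2311]
tcp_rot: [0.844, 0.537, -0.0, 0.0]
contact_force: [-0.7, 0.7, 1.0]
opening: 0.469
```

```bash
python3 - <<'E'
from plan import *
c=look("wrist");np.savez("w1.npz",im=c[0],K=c[1],o=c[2],M=c[3]);im=c[0].copy()
for X in((.628,-.062,.1215),(.6034,-.05,.093),(.554,-.0279,.0825)):
    cv2.drawMarker(im,tuple(int(v) for v in proj(c,X)),(255,0,255),0,10)
cv2.imwrite("pics/w1.png",cv2.resize(im,(800,600)))
plan((.628,-.062,.23),-25)
E
```

```text
now [ 0.6176 -0.0584  0.2311] yaw -24.99 turn about tool z 0.01
[[0.04, 0.36, 0.04]] rot 0.003
```

View pics/w1.png

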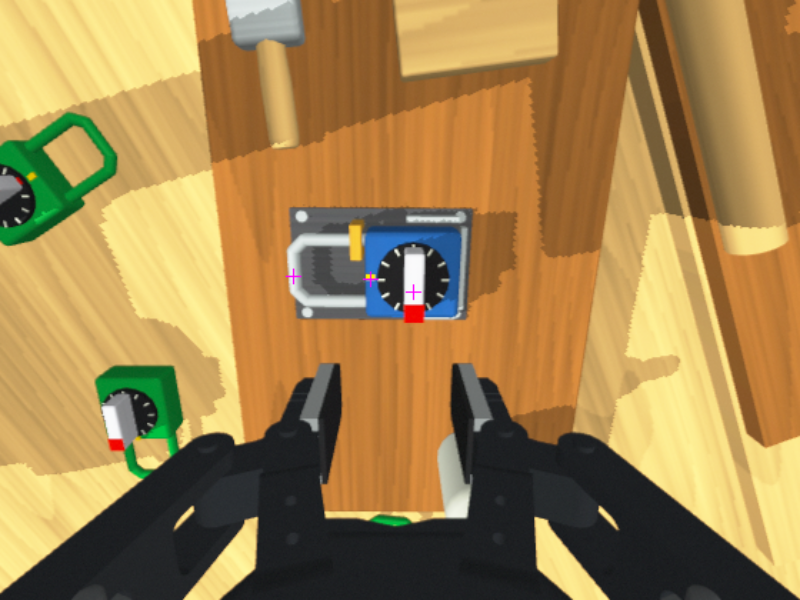

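The wrist view shows the bar squarely aligned with the jaws: bar column ~414, disc centre (413,278), index (370,278), bow (292,272), scaled ×1.43. The predicted markers agree within 1-2 mm.

```bash
python3 - <<'E'
from plan import *
d=np.load("w1.npz");c=(d["im"],d["K"],d["o"],d["M"]);f=.7
for k,u,z in(("disc",(413,278),.0995),("index",(370,278),.093),("bow",(293,271),.0825),("bar",(414,285),.1215),("staple",(355.5,225),.09)):
    p=plane(c,(u[0]*f,u[1]*f),z);print(k,p.round(4))
C=look("top")
print(tri(ray(c,(414*f,314*f)),ray(C,(286.9,182.2))), tri(ray(c,(413*f,278*f)),ray(C,(279.6,181.4))))
print("bow tri",tri(ray(c,(293*f,271*f)),ray(C,(235+155/4.667,150+328/4.706))))
E=np.array
D=E([.628,-.0615]);r=np.radians(-25);print("bow pred",D-.082*E([np.cos(r),np.sin(r)]))
plan((.628,-.062,.15),-25)
E
```

```text
disc [ 0.63   -0.0594  0.0995]
index [ 0.6035 -0.0489  0.093 ]
bow [ 0.5558 -0.0242  0.0825]
bar [ 0.6306 -0.0577  0.1215]
staple [ 0.6102 -0.0135  0.09  ]
(array([ 0.62285942, -0.07599976,  0.11877414]), np.float64(0.0009005108864204098)) (array([ 0.62975382, -0.06115782,  0.09358965]), np.float64(0.0005393074391479342))
bow tri (array([ 0.55029372, -0.03248838,  0.06014444]), np.float64(0.01128664105368728))
bow pred [ 0.55368276 -0.0268453 ]
now [ 0.6173 -0.0577  0.2311] yaw -24.93 turn about tool z 0.07
[[0.01, 0.13, 0.9], [0.01, 0.13, 0.9], [0.01, 0.13, 0.9]] rot 0.004
```

Call:
{"method": "send_rows", "body": {
  "translation": [
    [0.08,0.39,0.85],
    [0,0,0.9],
    [0,0,0.9],
    [0,0,0.9],
    [0,0,0.7]
  ],
  "rotation": [
    [0,0,0],
    [0,0,0],
    [0,0,0],
    [0,0,0],
    [0,0,0]
  ],
  "grip": [40,40,40,40,40]
}}

```text
time: 4.7
eef_pos: [0.6285, -0.0595, 0.1027]
tcp_rot: [0.843, 0.538, -0.0, -0.0]
contact_force: [-0.4, 0.7, -0.5]
opening: 0.463
```

Call:
{"method": "send_rows", "body": {
  "translation": [
    [0,0,0],
    [0,0,0],
    [0,0,0],
    [0,0,0],
    [0,0,0]
  ],
  "rotation": [
    [0,0,0],
    [0,0,0],
    [0,0,0],
    [0,0,0],
    [0,0,0]
  ],
  "grip": [25,14,8,8,8],
  "squeeze": 40
}}

```text
time: 5.32
eef_pos: [0.6301, -0.0607, 0.1053]
tcp_rot: [0.843, 0.538, 0.001, 0.001]
contact_force: [-1.1, 1.5, 5.6]
opening: 0.126
```

Call:
{"method": "send_rows", "body": {
  "translation": [
    [0,0,0],
    [0,0,0]
  ],
  "rotation": [
    [0,0,0],
    [0,0,0]
  ],
  "grip": [5,5]
}}

```text
time: 5.58
eef_pos: [0.6301, -0.0608, 0.1054]
tcp_rot: [0.843, 0.538, 0.001, 0.001]
contact_force: [0.1, 1.7, 5.6]
opening: 0.128
```

```bash
python3 - <<'E'
from h import *
s=ctrl.get_state();print({k:np.round(s[k],4) for k in("eef_pos","contact_force","wrist_torque","opening")})
c=look("wrist");cv2.imwrite("pics/w2.png",c[0])
E
```

```text
{'eef_pos': array([ 0.6301, -0.0608,  0.1054]), 'contact_force': array([0.1389, 1.7278, 5.6321]), 'wrist_torque': array([0.2167, 0.1175, 0.0091]), 'opening': np.float64(0.128)}
```

View pics/w2.png

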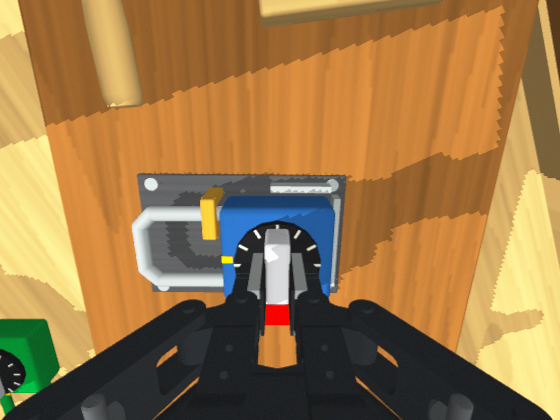

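Gripped on the bar (opening ~11-12 mm), with the tips pressing lightly down. I'll raise 2.5 mm and turn clockwise 90°.

Call:
{"method": "send_rows", "body": {
  "translation": [
    [0,0,-0.08],
    [0,0,0],
    [0,0,0],
    [0,0,0],
    [0,0,0]
  ],
  "rotation": [
    [0,0,0],
    [0,0,0.7],
    [0,0,0.7],
    [0,0,0.7],
    [0,0,0.7]
  ],
  "grip": [5,5,5,5,5]
}}

```text
time: 6.25
eef_pos: [0.6287, -0.061, 0.1054]
tcp_rot: [0.903, 0.43, -0.001, 0.0]
contact_force: [0.0, 0.1, -0.5]
opening: 0.125
```

Call:
{"method": "send_rows", "body": {
  "translation": [
    [0,0,0],
    [0,0,0],
    [0,0,0],
    [0,0,0],
    [0,0,0]
  ],
  "rotation": [
    [0,0,0.7],
    [0,0,0.7],
    [0,0,0.7],
    [0,0,0.7],
    [0,0,0.7]
  ],
  "grip": [5,5,5,5,5]
}}

```text
time: 6.88
eef_pos: [0.6289, -0.0612, 0.1054]
tcp_rot: [0.958, 0.288, -0.0, 0.0]
contact_force: [-0.0, -0.1, -0.9]
opening: 0.127
```

```bash
python3 - <<'E'
from plan import *
s=ctrl.get_state();print({k:np.round(s[k],4) for k in("eef_pos","contact_force","wrist_torque","opening","qpos")})
plan((.63,-.061,.105),-115)
E
```

```text
{'eef_pos': array([ 0.6289, -0.0612,  0.1054]), 'contact_force': array([-0.0133, -0.081 , -0.9199]), 'wrist_torque': array([-0.1424, -0.1372, -0.0093]), 'opening': np.float64(0.1272), 'qpos': array([-2.5700e-01,  3.2070e-01,  1.7777e+00, -1.3000e-03,  1.0437e+00,
        7.3080e-01])}
now [ 0.6289 -0.0612  0.1054] yaw -56.56 turn about tool z 58.44
[[0.0, 0.0, 0.0], [0.0, 0.0, 0.0], [0.0, 0.0, 0.0], [0.0, 0.0, 0.0], [0.0, 0.0, 0.0]] rot 0.974
[[0.0, -0.0, 0.0], [0.0, -0.0, 0.0], [0.0, -0.0, 0.0], [0.0, -0.0, 0.0], [0.0, -0.0, 0.0]] rot 0.974
[[0.0, -0.0, 0.0], [0.0, -0.0, 0.0]] rot 0.974
```

Call:
{"method": "send_rows", "body": {
  "translation": [
    [0,0,0],
    [0,0,0],
    [0,0,0],
    [0,0,0],
    [0,0,0]
  ],
  "rotation": [
    [0,0,0.9],
    [0,0,0.9],
    [0,0,0.9],
    [0,0,0.9],
    [0,0,0.9]
  ],
  "grip": [5,5,5,5,5]
}}

```text
time: 7.5
eef_pos: [0.6289, -0.0615, 0.1054]
tcp_rot: [0.995, 0.095, -0.0, 0.001]
contact_force: [1.0, -1.4, -0.5]
opening: 0.127
```

Call:
{"method": "send_rows", "body": {
  "translation": [
    [0,0,0],
    [0,0,0],
    [0,0,0],
    [0,0,0],
    [0,0,0]
  ],
  "rotation": [
    [0,0,0.9],
    [0,0,0.9],
    [0,0,0.9],
    [0,0,0.9],
    [0,0,0.9]
  ],
  "grip": [5,5,5,5,5]
}}

```text
time: 8.12
eef_pos: [0.6287, -0.0617, 0.1054]
tcp_rot: [0.995, -0.101, -0.001, 0.001]
contact_force: [-0.3, -2.8, -0.2]
opening: 0.126
```

Call:
{"method": "send_rows", "body": {
  "translation": [
    [0,0,0],
    [0,0,0],
    [0,0,0],
    [0,0,0],
    [0,0,0]
  ],
  "rotation": [
    [0,0,0.9],
    [0,0,0.9],
    [0,0,0.89],
    [0,0,0],
    [0,0,0]
  ],
  "grip": [5,5,5,5,5]
}}

```text
time: 8.75
eef_pos: [0.6287, -0.0608, 0.1054]
tcp_rot: [0.977, -0.215, -0.001, 0.0]
contact_force: [-0.7, -1.2, -2.3]
opening: 0.125
```

```bash
python3 - <<'E'
from plan import *
s=ctrl.get_state();print({k:np.round(s[k],4) for k in("eef_pos","contact_force","wrist_torque","opening","qpos")})
plan((.63,-.061,.105),-115)
a=look("top")[0][150:235,235:325];b=look("side")[0][165:240,235:310]
cv2.imwrite("pics/crop1.png",np.hstack([cv2.resize(a,(400,400),interpolation=2),cv2.resize(b,(400,400),interpolation=2)]))
E
```

```text
{'eef_pos': array([ 0.6287, -0.0608,  0.1054]), 'contact_force': array([-0.6697, -1.2047, -2.2907]), 'wrist_torque': array([-0.2084, -0.0647,  0.0263]), 'opening': np.float64(0.1248), 'qpos': array([-2.5670e-01,  3.2060e-01,  1.7778e+00, -3.0000e-04,  1.0445e+00,
        1.7478e+00])}
now [ 0.6287 -0.0608  0.1054] yaw -114.84 turn about tool z 0.16
[[0.04, -0.01, 0.01]] rot 0.032
```

Call:
{"method": "send_rows", "body": {
  "translation": [
    [0,0,0],
    [0,0,0],
    [0,0,0],
    [0,0,-0.9],
    [0,0,-0.9]
  ],
  "rotation": [
    [0,0,0],
    [0,0,0],
    [0,0,0],
    [0,0,0],
    [0,0,0]
  ],
  "grip": [40,40,40,40,40]
}}

```text
time: 9.48
eef_pos: [0.629, -0.0605, 0.1606]
tcp_rot: [0.976, -0.216, -0.0, -0.0]
contact_force: [1.0, -0.5, 0.5]
opening: 0.469
```

Call:
{"method": "send_rows", "body": {
  "translation": [
    [0,0,-0.9],
    [0,0,0]
  ],
  "rotation": [
    [0,0,0],
    [0,0,0]
  ],
  "grip": [40,40]
}}

```text
time: 9.72
eef_pos: [0.631, -0.061, 0.1906]
tcp_rot: [0.977, -0.215, 0.003, 0.0]
contact_force: [0.3, 0.4, -0.5]
opening: 0.468
```

```bash
python3 - <<'E'
from plan import *
plan((.555,-.026,.19),-25)
c=look("wrist");np.savez("w2.npz",im=c[0],K=c[1],o=c[2],M=c[3])
cv2.imwrite("pics/w3.png",c[0])
E
```

```text
now [ 0.631  -0.061   0.1906] yaw -114.89 turn about tool z -89.89
[[-0.16, 0.0, 0.0], [-0.15, -0.01, 0.0], [-0.15, -0.03, 0.0], [-0.15, -0.04, 0.0], [-0.15, -0.05, 0.0]] rot -0.999
[[-0.14, -0.07, 0.0], [-0.13, -0.08, 0.0], [-0.13, -0.09, 0.0], [-0.12, -0.1, 0.0], [-0.11, -0.11, 0.0]] rot -0.999
[[-0.1, -0.12, 0.0], [-0.09, -0.13, 0.0], [-0.08, -0.13, 0.0], [-0.07, -0.14, 0.0], [-0.05, -0.15, 0.0]] rot -0.999
[[-0.04, -0.15, 0.0], [-0.03, -0.15, 0.0], [-0.01, -0.15, 0.0]] rot -0.999
```

View pics/w3.png

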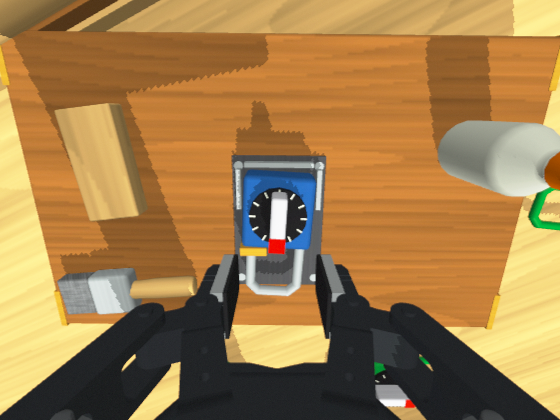

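The red cap at (277,246) now sits at the index and the bar lies along the lock's axis, so the dial is at 0. The bow is visible at (274,290). I'll move the jaws over it.

Call:
{"method": "send_rows", "body": {
  "translation": [
    [-0.16,0,0],
    [-0.15,-0.01,0],
    [-0.15,-0.03,0],
    [-0.15,-0.04,0],
    [-0.15,-0.05,0]
  ],
  "rotation": [
    [0,0,-1],
    [0,0,-1],
    [0,0,-1],
    [0,0,-1],
    [0,0,-1]
  ],
  "grip": [40,40,40,40,40]
}}

```text
time: 10.4
eef_pos: [0.6068, -0.0506, 0.1848]
tcp_rot: [1.0, 0.002, -0.002, -0.0]
contact_force: [-0.1, 0.4, -0.4]
opening: 0.469
```

Call:
{"method": "send_rows", "body": {
  "translation": [
    [-0.14,-0.07,0],
    [-0.13,-0.08,0],
    [-0.13,-0.09,0],
    [-0.12,-0.1,0],
    [-0.11,-0.11,0]
  ],
  "rotation": [
    [0,0,-1],
    [0,0,-1],
    [0,0,-1],
    [0,0,-1],
    [0,0,-1]
  ],
  "grip": [40,40,40,40,40]
}}

```text
time: 11.02
eef_pos: [0.5857, -0.0406, 0.1848]
tcp_rot: [0.976, 0.219, -0.002, -0.001]
contact_force: [-0.4, -0.3, 0.4]
opening: 0.467
```

Call:
{"method": "send_rows", "body": {
  "translation": [
    [-0.1,-0.12,0],
    [-0.09,-0.13,0],
    [-0.08,-0.13,0],
    [-0.07,-0.14,0],
    [-0.05,-0.15,0]
  ],
  "rotation": [
    [0,0,-1],
    [0,0,-1],
    [0,0,-1],
    [0,0,-1],
    [0,0,-1]
  ],
  "grip": [40,40,40,40,40]
}}

```text
time: 11.65
eef_pos: [0.5644, -0.0308, 0.1849]
tcp_rot: [0.905, 0.425, -0.001, -0.001]
contact_force: [0.4, -0.6, -0.1]
opening: 0.466
```

Call:
{"method": "send_rows", "body": {
  "translation": [
    [-0.04,-0.15,0],
    [-0.03,-0.15,0],
    [-0.01,-0.15,0],
    [0,0,0],
    [0,0,0]
  ],
  "rotation": [
    [0,0,-1],
    [0,0,-1],
    [0,0,-1],
    [0,0,0],
    [0,0,0]
  ],
  "grip": [40,30,30,30,30]
}}

```text
time: 12.28
eef_pos: [0.5528, -0.0253, 0.1862]
tcp_rot: [0.843, 0.538, -0.001, -0.001]
contact_force: [0.2, -0.1, 0.4]
opening: 0.352
```

```bash
python3 - <<'E'
from plan import *
plan((.555,-.026,.19),-25)
d=np.load("w2.npz");o=(d["im"],d["K"],d["o"],d["M"])
print("bow earlier view",plane(o,(274,290),.080).round(4),"index line/dial",plane(o,(279,216),.0995).round(4))
c=look("wrist");np.savez("w4.npz",im=c[0],K=c[1],o=c[2],M=c[3])
cv2.imwrite("pics/w4.png",c[0])
E
```

```text
now [ 0.5528 -0.0253  0.1862] yaw -24.97 turn about tool z 0.03
[[0.01, 0.08, -0.13]] rot 0.006
bow earlier view [ 0.5561 -0.0216  0.08  ] index line/dial [ 0.6282 -0.06    0.0995]
```

View pics/w4.png

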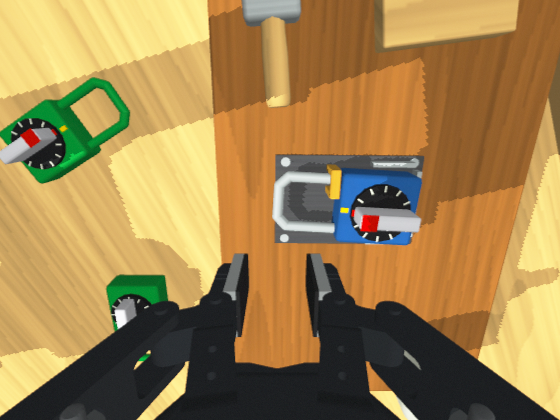

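The bow bar is at about (278,202) here and the red cap is at the index. I'll triangulate it against the previous wrist view.

```bash
python3 - <<'E'
from plan import *
L=lambda f:(lambda d:(d["im"],d["K"],d["o"],d["M"]))(np.load(f))
o,c=L("w2.npz"),L("w4.npz")
print(tri(ray(o,(274,290)),ray(c,(278.5,202))), plane(c,(278.5,202),.078).round(4))
r=np.radians(-25);x=np.array([np.cos(r),np.sin(r)]);print("pred",np.array([.629,-.0605])-.082*x)
plan((.554,-.0255,.1),-25)
E
```

```text
(array([ 0.55532967, -0.02099527,  0.07837107]), np.float64(0.00040994891013881044)) [ 0.5554 -0.021   0.078 ]
pred [ 0.55468276 -0.0258453 ]
now [ 0.553  -0.0254  0.1865] yaw -24.96 turn about tool z 0.04
[[0.0, 0.01, 0.96], [0.0, 0.01, 0.96], [0.0, 0.01, 0.96]] rot 0.003
```

Call:
{"method": "send_rows", "body": {
  "translation": [
    [0.09,0.03,0.75],
    [0,0,0.8],
    [0,0,0.8],
    [0,0,0.8],
    [0,0,0.6]
  ],
  "rotation": [
    [0,0,0],
    [0,0,0],
    [0,0,0],
    [0,0,0],
    [0,0,0]
  ],
  "grip": [30,30,30,30,30]
}}

```text
time: 12.95
eef_pos: [0.5548, -0.0233, 0.0734]
tcp_rot: [0.843, 0.538, -0.0, -0.0]
contact_force: [-0.3, -0.4, 0.2]
opening: 0.351
```

Call:
{"method": "send_rows", "body": {
  "translation": [
    [0,0,0],
    [0,0,0],
    [0,0,0],
    [0,0,0],
    [0,0,0]
  ],
  "rotation": [
    [0,0,0],
    [0,0,0],
    [0,0,0],
    [0,0,0],
    [0,0,0]
  ],
  "grip": [20,8,4,4,4],
  "squeeze": 50
}}

```text
time: 13.58
eef_pos: [0.5555, -0.0241, 0.0753]
tcp_rot: [0.843, 0.538, 0.0, 0.001]
contact_force: [-0.6, -4.9, 0.0]
opening: 0.078
```

```bash
python3 - <<'E'
from plan import *
s=ctrl.get_state();print({k:np.round(s[k],4) for k in("eef_pos","contact_force","wrist_torque","opening")})
E
```

```text
{'eef_pos': array([ 0.5555, -0.0241,  0.0753]), 'contact_force': array([-0.5544, -4.8958,  0.0202]), 'wrist_torque': array([-0.8879,  0.1993, -0.3807]), 'opening': np.float64(0.0781)}
```

Gripped on the bow. Now I'll pull it out toward padlock -x.

Call:
{"method": "send_rows", "body": {
  "translation": [
    [0,-0.15,0],
    [0,-0.2,0],
    [0,-0.2,0],
    [0,-0.2,0],
    [0,-0.15,0]
  ],
  "rotation": [
    [0,0,0],
    [0,0,0],
    [0,0,0],
    [0,0,0],
    [0,0,0]
  ],
  "grip": [4,4,4,4,4]
}}

```text
time: 14.2
eef_pos: [0.5322, -0.0123, 0.0759]
tcp_rot: [0.843, 0.538, 0.002, 0.002]
contact_force: [2.4, -3.3, -0.1]
opening: 0.078
```

Call:
{"method": "send_rows", "body": {
  "translation": [
    [0,0,0],
    [0,0,0]
  ],
  "rotation": [
    [0,0,0],
    [0,0,0]
  ],
  "grip": [4,4]
}}

```text
time: 14.45
eef_pos: [0.5314, -0.012, 0.0752]
tcp_rot: [0.843, 0.538, 0.001, 0.001]
contact_force: [1.9, -3.8, 0.3]
opening: 0.08
```

Call:
{"method": "send_rows", "body": {
  "translation": [
    [0,-0.07,0],
    [0,-0.07,0],
    [0,0,0],
    [0,0,0]
  ],
  "rotation": [
    [0,0,0],
    [0,0,0],
    [0,0,0],
    [0,0,0]
  ],
  "grip": [4,4,4,4]
}}

```text
time: 14.95
eef_pos: [0.5308, -0.0117, 0.076]
tcp_rot: [0.843, 0.538, 0.004, 0.004]
contact_force: [10.4, -6.5, -4.9]
opening: 0.073
```

```bash
python3 - <<'E'
from plan import *
s=ctrl.get_state();print({k:np.round(s[k],4) for k in("eef_pos","contact_force","wrist_torque","opening")})
r=np.radians(-25);print("travel",(np.array([.5555,-.0241])-s["eef_pos"][:2])@[np.cos(r),np.sin(r)])
a=look("top")[0][150:235,235:325];b=look("side")[0][165:240,235:310];w=look("wrist");cv2.imwrite("pics/w5.png",w[0])
E
```

```text
{'eef_pos': array([ 0.5308, -0.0117,  0.076 ]), 'contact_force': array([10.388 , -6.518 , -4.8776]), 'wrist_torque': array([-1.0664, -1.8031, -0.1892]), 'opening': np.float64(0.0728)}
travel 0.027601478359320943
```

View pics/w5.png

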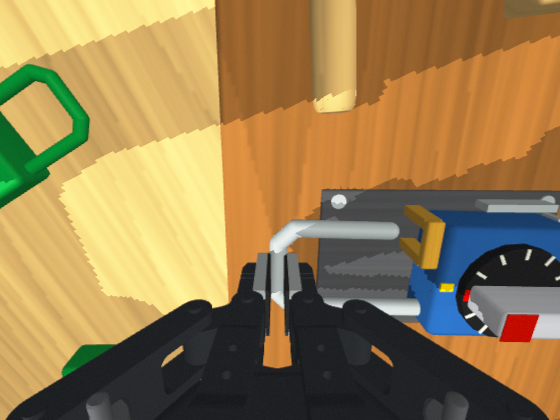

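The +y leg's end at (400,231) is clear of the staple, and the force shows the end stop (27.6 mm of travel including play). I'll relax, release, rise and go over the case.

Call:
{"method": "send_rows", "body": {
  "translation": [
    [0,0.1,0],
    [0,0,0],
    [0,0,0],
    [0,0,0],
    [0,0,-0.9]
  ],
  "rotation": [
    [0,0,0],
    [0,0,0],
    [0,0,0],
    [0,0,0],
    [0,0,0]
  ],
  "grip": [4,25,25,25,25]
}}

```text
time: 15.72
eef_pos: [0.5269, -0.0106, 0.0993]
tcp_rot: [0.843, 0.538, -0.003, -0.003]
contact_force: [0.4, 0.4, -0.6]
opening: 0.295
```

Call:
{"method": "send_rows", "body": {
  "translation": [
    [0,0,-1],
    [0,0,-1],
    [0,0,-1],
    [0,0,-0.5],
    [0,0,0]
  ],
  "rotation": [
    [0,0,0],
    [0,0,0],
    [0,0,0],
    [0,0,0],
    [0,0,0]
  ],
  "grip": [25,25,25,25,25]
}}

```text
time: 16.35
eef_pos: [0.5299, -0.0114, 0.2075]
tcp_rot: [0.843, 0.538, 0.001, 0.001]
contact_force: [-0.8, 0.1, 0.5]
opening: 0.295
```

```bash
python3 - <<'E'
from plan import *
s=ctrl.get_state();print({k:np.round(s[k],4) for k in("eef_pos","contact_force","opening")})
plan((.6275,-.06,.2),-115)
E
```

```text
{'eef_pos': array([ 0.5299, -0.0114,  0.2075]), 'contact_force': array([-0.765 ,  0.1195,  0.4565]), 'opening': np.float64(0.2951)}
now [ 0.5299 -0.0114  0.2075] yaw -24.88 turn about tool z 90.12
[[-0.01, 0.19, 0.01], [0.01, 0.19, 0.01], [0.03, 0.19, 0.01], [0.04, 0.19, 0.01], [0.06, 0.18, 0.01]] rot 0.949
[[0.07, 0.18, 0.01], [0.09, 0.17, 0.01], [0.1, 0.16, 0.01], [0.11, 0.15, 0.01], [0.13, 0.14, 0.01]] rot 0.949
[[0.14, 0.13, 0.01], [0.15, 0.12, 0.01], [0.16, 0.11, 0.01], [0.17, 0.1, 0.01], [0.17, 0.08, 0.01]] rot 0.949
[[0.18, 0.07, 0.01], [0.18, 0.05, 0.01], [0.19, 0.04, 0.01], [0.19, 0.02, 0.01]] rot 0.949
```

Call:
{"method": "send_rows", "body": {
  "translation": [
    [-0.01,0.19,0.01],
    [0.01,0.19,0.01],
    [0.03,0.19,0.01],
    [0.04,0.19,0.01],
    [0.06,0.18,0.01]
  ],
  "rotation": [
    [0,0,0.95],
    [0,0,0.95],
    [0,0,0.95],
    [0,0,0.95],
    [0,0,0.95]
  ],
  "grip": [82,82,82,82,82]
}}

```text
time: 16.98
eef_pos: [0.5542, -0.0241, 0.2028]
tcp_rot: [0.936, 0.352, -0.002, -0.001]
contact_force: [0.3, 0.5, 0.0]
opening: 0.96
```

Call:
{"method": "send_rows", "body": {
  "translation": [
    [0.07,0.18,0.01],
    [0.09,0.17,0.01],
    [0.1,0.16,0.01],
    [0.11,0.15,0.01],
    [0.13,0.14,0.01]
  ],
  "rotation": [
    [0,0,0.95],
    [0,0,0.95],
    [0,0,0.95],
    [0,0,0.95],
    [0,0,0.95]
  ],
  "grip": [82,82,82,82,82]
}}

```text
time: 17.6
eef_pos: [0.5799, -0.0366, 0.2012]
tcp_rot: [0.988, 0.152, -0.002, -0.001]
contact_force: [-0.5, -0.9, -0.2]
opening: 0.957
```

Call:
{"method": "send_rows", "body": {
  "translation": [
    [0.14,0.13,0.01],
    [0.15,0.12,0.01],
    [0.16,0.11,0.01],
    [0.17,0.1,0.01],
    [0.17,0.08,0.01]
  ],
  "rotation": [
    [0,0,0.95],
    [0,0,0.95],
    [0,0,0.95],
    [0,0,0.95],
    [0,0,0.95]
  ],
  "grip": [82,82,82,82,82]
}}

```text
time: 18.23
eef_pos: [0.6058, -0.0494, 0.1996]
tcp_rot: [0.998, -0.055, -0.002, -0.0]
contact_force: [-0.4, 0.2, 0.8]
opening: 0.965
```

Call:
{"method": "send_rows", "body": {
  "translation": [
    [0.18,0.07,0.01],
    [0.18,0.05,0.01],
    [0.19,0.04,0.01],
    [0.19,0.02,0.01],
    [0,0,0]
  ],
  "rotation": [
    [0,0,0.95],
    [0,0,0.95],
    [0,0,0.95],
    [0,0,0.95],
    [0,0,0]
  ],
  "grip": [82,82,82,82,82]
}}

```text
time: 18.85
eef_pos: [0.6264, -0.0598, 0.1987]
tcp_rot: [0.976, -0.217, -0.002, -0.0]
contact_force: [0.7, -0.3, -0.4]
opening: 0.96
```

```bash
python3 - <<'E'
from plan import *
plan((.6275,-.06,.12),-115)
c=look("wrist");np.savez("w6.npz",im=c[0],K=c[1],o=c[2],M=c[3])
im=c[0].copy();H=cv2.cvtColor(im,cv2.COLOR_BGR2HSV);m=cv2.inRange(H,(105,130,60),(125,255,255))
n,l,s,q=cv2.connectedComponentsWithStats(m);print(s[1+np.argmax(s[1:,4])])
cv2.imwrite("pics/w6.png",c[0])
E
```

```text
now [ 0.6264 -0.0598  0.1987] yaw -115.1 turn about tool z -0.1
[[0.01, -0.0, 0.87], [0.01, -0.0, 0.87], [0.01, -0.0, 0.87]] rot -0.007
[ 240  162   71   77 2632]
```

View pics/w6.png

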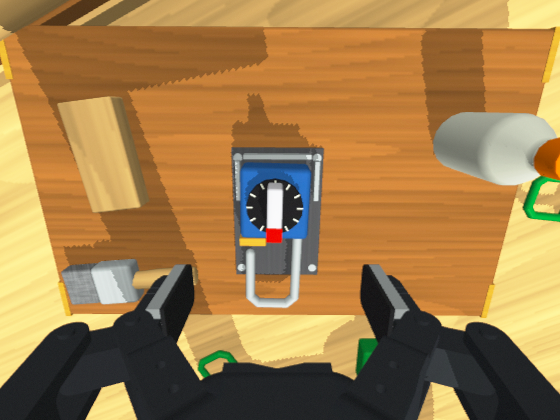

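The shackle is clearly out (bow row 302) and the dial is still at the index. The case, at columns 240-311, is centred between the fingers, and the brush end (195,275) is outside the finger path. Descending onto the case sides.

Call:
{"method": "send_rows", "body": {
  "translation": [
    [0.03,0,0.85],
    [0,0,0.9],
    [0,0,0.9],
    [0,0,0.85],
    [0,0,0.55]
  ],
  "rotation": [
    [0,0,0],
    [0,0,0],
    [0,0,0],
    [0,0,0],
    [0,0,0]
  ],
  "grip": [76,76,76,76,76]
}}

```text
time: 19.52
eef_pos: [0.6267, -0.0599, 0.0773]
tcp_rot: [0.976, -0.217, -0.002, -0.0]
contact_force: [-0.1, 0.7, -0.6]
opening: 0.887
```

Call:
{"method": "send_rows", "body": {
  "translation": [
    [0,0,0],
    [0,0,0],
    [0,0,0],
    [0,0,0],
    [0,0,0]
  ],
  "rotation": [
    [0,0,0],
    [0,0,0],
    [0,0,0],
    [0,0,0],
    [0,0,0]
  ],
  "grip": [68,60,50,50,50],
  "squeeze": 80
}}

```text
time: 20.15
eef_pos: [0.6289, -0.0606, 0.0807]
tcp_rot: [0.976, -0.218, 0.001, -0.0]
contact_force: [1.1, -0.2, 2.0]
opening: 0.676
```

Call:
{"method": "send_rows", "body": {
  "translation": [
    [0,0,0],
    [0,0,0],
    [0,0,0]
  ],
  "rotation": [
    [0,0,0],
    [0,0,0],
    [0,0,0]
  ],
  "grip": [50,50,50]
}}

```text
time: 20.52
eef_pos: [0.629, -0.0606, 0.0807]
tcp_rot: [0.976, -0.218, 0.001, 0.0]
contact_force: [1.3, 0.2, 5.6]
opening: 0.672
```

Gripped at about 58-60 mm. I'll lift slowly.

Call:
{"method": "send_rows", "body": {
  "translation": [
    [0,0,-0.2],
    [0,0,-0.2],
    [0,0,-0.2],
    [0,0,-0.2],
    [0,0,-0.2]
  ],
  "rotation": [
    [0,0,0],
    [0,0,0],
    [0,0,0],
    [0,0,0],
    [0,0,0]
  ],
  "grip": [50,50,50,50,50]
}}

```text
time: 21.15
eef_pos: [0.6272, -0.06, 0.1097]
tcp_rot: [0.976, -0.218, -0.001, -0.0]
contact_force: [-0.7, 0.1, -3.5]
opening: 0.675
```

```bash
python3 - <<'E'
from h import *
s=ctrl.get_state();print({k:np.round(s[k],4) for k in("eef_pos","contact_force","wrist_torque","opening")})
E
```

```text
{'eef_pos': array([ 0.6272, -0.06  ,  0.1097]), 'contact_force': array([-0.6891,  0.1234, -3.532 ]), 'wrist_torque': array([ 0.0022, -0.0537, -0.009 ]), 'opening': np.float64(0.6748)}
```

The arm is carrying 3.5 N, about 0.36 kg, so the whole lock is off the plate. Lifting on to about 0.21 m at its underside.

Call:
{"method": "send_rows", "body": {
  "translation": [
    [0,0,-0.4],
    [0,0,-0.5],
    [0,0,-0.5],
    [0,0,-0.5],
    [0,0,-0.5]
  ],
  "rotation": [
    [0,0,0],
    [0,0,0],
    [0,0,0],
    [0,0,0],
    [0,0,0]
  ],
  "grip": [50,50,50,50,50]
}}

```text
time: 21.78
eef_pos: [0.6281, -0.0604, 0.1829]
tcp_rot: [0.976, -0.218, 0.0, 0.0]
contact_force: [0.7, -0.1, -3.5]
opening: 0.672
```

Call:
{"method": "send_rows", "body": {
  "translation": [
    [0,0,-0.5],
    [0,0,-0.5],
    [0,0,-0.4],
    [0,0,-0.2],
    [0,0,-0.1]
  ],
  "rotation": [
    [0,0,0],
    [0,0,0],
    [0,0,0],
    [0,0,0],
    [0,0,0]
  ],
  "grip": [50,50,50,50,50]
}}

```text
time: 22.4
eef_pos: [0.628, -0.0604, 0.2327]
tcp_rot: [0.976, -0.218, -0.0, 0.0]
contact_force: [0.2, -0.4, -3.5]
opening: 0.671
```

Call:
{"method": "send_rows", "body": {
  "translation": [
    [0,0,0],
    [0,0,0],
    [0,0,0],
    [0,0,0],
    [0,0,0]
  ],
  "rotation": [
    [0,0,0],
    [0,0,0],
    [0,0,0],
    [0,0,0],
    [0,0,0]
  ],
  "grip": [50,50,50,50,50]
}}

```text
time: 23.02
eef_pos: [0.628, -0.0604, 0.2325]
tcp_rot: [0.976, -0.218, -0.0, 0.0]
contact_force: [-1.1, 0.0, -2.9]
opening: 0.673
```

```bash
python3 - <<'E'
from h import *
s=ctrl.get_state();print({k:np.round(s[k],4) for k in("eef_pos","contact_force","opening","dq")})
a=look("side")[0];w=look("wrist")[0]
cv2.imwrite("pics/f.png",cv2.resize(np.hstack([a,w]),(800,300)))
E
```

```text
{'eef_pos': array([ 0.628 , -0.0604,  0.2325]), 'contact_force': array([-1.0575,  0.0035, -2.8638]), 'opening': np.float64(0.6733), 'dq': array([-0.0008, -0.0019, -0.0017,  0.0019, -0.001 , -0.0009])}
```

View pics/f.png

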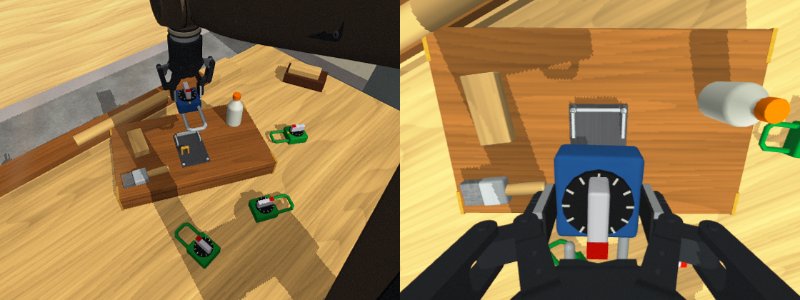

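```bash
python3 - <<'E'
from h import *
d=np.load("w6.npz");c=(d["im"],d["K"],d["o"],d["M"])
b=plane(c,(273,302),.078);k=plane(c,(274,207),.0995);s=np.linalg.norm((b-k)[:2]);print("bow-dial",s)
if s>.1055: print(ticket.sign_off())
E
```

```text
bow-dial 0.10807145087578143
the job is handed in; nothing more can be done
None
```

The lock is open, held in the gripper and lifted clear of the chest, and I've handed the job in; the hand-in gave no verdict.

- **Dial:** I turned it 90° clockwise, three notches. The wrist picture shows the red mark clicked in at the yellow index, and there was almost no torque left on the dial. I did not log the individual clicks.
- **Shackle:** I gripped the bow and pulled until the force rose at the end stop, after 27.6 mm of travel including the case's play. Before the lift, the bow measured 108 mm from the dial axis. It is 82 mm when shut, so the shackle is about 26 mm out.
- **Lift:** I gripped the case at its sides with 80 N and lifted it. The underside of the lock is at about 0.21 m, roughly 15 cm above the lid. The arm carries about 3 to 3.5 N, the joints are practically still, and the last pictures show the lock hanging level and free.
- **Bystanders:** The glue bottle, offcut and brush look undisturbed.

**Where measurements disagreed:**
- The bow's sideways position differed by about 4.6 mm between direct sighting and the prediction from the dial. I gripped midway, within the 6.5 mm clearance inside the shackle.
- The first estimate of the bow, from the top and side cameras, missed by 11–14 mm, so I dropped it for one from two wrist views, which agreed to 0.4 mm.
- The fingertips pressed on the dial disc with about 6 N at first, so I raised them before turning.

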